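Load a helmet light and snap its end cap home

TASK

Get the bicycle helmet light by the door ready to ride: take the long cell out of the beech cell rack and slide it, nub end staying up, all the way down into the tube of the light that stands lens down in the spring clip, then set the large ribbed end cap squarely over the light's neck and press it down until it clicks. Do not stop at the click: keep pressing until the cap is fully home, its rim hard down on the barrel's shoulder with the soft seal squeezed flat, and finish while still pressing the cap down there with the fingers (do not let go or lift off). Leave the other things where they are.

Things in the scene. Friction and masses are not known exactly. Their poses are not given: they have to be found in the camera images.
- light: Black bicycle helmet light, upright, lens down, in a steel spring clip on a beech block (110 x 90 x 18 mm); all fixed. Origin on its vertical axis at table level, z up. Black barrel 45 mm in diameter (53 mm at the bottom), 95 mm high, with a bare metal neck on top. A beech upright 33 to 47 mm from the axis on the +x side ends 78 mm up.
- light_mouth (a point): Centre of the neck's round open mouth, 113 mm above the table on the light's axis, the highest point of the empty light. Neck 32 mm outside, its rim rounded. The bore is 20 mm in diameter and runs straight down from here to a floor 51 mm below this point (62 mm above the table).
- light_shoulder (a point): Centre of the barrel's flat shoulder at the foot of the neck, 95 mm above the table, on the axis. A soft grey rubber sealing ring lies on it: free top 3 mm above the shoulder, squeezed flat to the shoulder by about 10 N. Four sprung metal bumps stand 3.5 mm out of the neck, centred 9 mm above the shoulder.
- cell: The long cell: grey cylinder, 18 mm in diameter, 65 mm long with a small steel nub (7 mm across, the last 1.5 mm) on top, about 46 g; upright in a hole of the rack, its foot 6 mm above the table. Origin at the centre of its foot, z towards the nub. Fully down in the light, 14 mm of it still stands out of the neck, so it can be held there by its top 12 mm.
- cap: The light's end cap: the larger of two round black caps on the mat, 45 mm in diameter, 37 mm high, ribbed, flat closed top, standing open end down on the 4 mm mat; about 22 g. Origin at the centre of its rim (underside), z up. Grip it across any diameter; its turn does not matter. Cavity 34 mm deep; a lip inside the rim leaves a 34 mm opening for the 32 mm neck.
- cap_top (a point): Centre of the cap's flat top, 37 mm above its rim. Pressing the cap over the neck's bumps takes about 10 to 20 N, until its rim is 7 mm above the shoulder: there it clicks and the force drops. The rim meets the seal 3 mm above the shoulder and the force rises again; fully home the rim is on the shoulder and this point 132 mm above the table. Let go, the seal lifts it about 3 mm.
- rack: Beech cell rack, block 130 x 50 x 24 mm, fixed on the table, with three upright holes (20 mm in diameter, floors 6 mm above the table) in a row along its own x at -44, 0 and +44 mm. Origin at the centre of its underside. One hole holds the long cell, one the short cell, one is empty.
- mat: Cork mat 160 x 100 x 4 mm, fixed on the table, long side along its own x; origin at the centre of its underside.
- short_cell: Bystander: a short cell of the same grey and diameter (18 mm), 34 mm long, in another hole of the rack; origin at its foot.
- dust_cap: Bystander: the smaller black cap on the mat, a plain disc 32 mm in diameter and 12 mm high, about 80 mm from the end cap; origin at the centre of its underside.
- padlock: Bystander: brass padlock lying flat, 73 x 40 x 20 mm, near the robot; origin under its brass body.
- multitool: Bystander: folded metal multi-tool, 92 x 34 x 17 mm, lying near the robot; origin under its centre.
- bell: Bystander: steel bicycle bell dome, 54 mm in diameter, 33 mm high, beyond the work; origin under its centre.
- oil: Bystander: white oil bottle, 38 mm in diameter, 100 mm high, standing beyond the work; origin under its centre.
- glasses_case: Bystander: grey hard spectacles case, 155 x 60 x 38 mm, lying beyond the work; origin under its centre.

How it is judged:
By the outcome, as a careful person would: the job done as asked, in the order asked, and still so for the second after the job is handed in, while the arm keeps its last pose, push and grip.
It also fails if it takes over 67 s, if anything falls off the work surface, if the arm or the gripper's body presses on something with over 40 N, if the wrist force passes 120 N, or if a joint passes its speed limit or range.

ROBOT

A 6-joint arm with a two-finger parallel gripper is mounted at the origin on the work surface. World frame = base frame: x ahead of the robot, y to its left, z up, the work surface at z = 0. Lengths are in m, angles in degrees, forces in N, time in s.
With the tool pointing down it reaches from about 0.375 to 0.9 m from the base axis. Payload 3.1 kg.
Tool frame: the origin (TCP) lies at the very end of the fingers, on their centre line; the grasp point (between the pads) lies bot.hold_point_z behind it (bot.hold_point_z is the distance from the TCP to the grasp point, in m); z points along the fingers, y is the line along which they close (so a half turn about z gives the same grasp; the last joint's range is limited). The gripper opens to 87 mm and grips with 3 to 60 N. Pads are 19 mm wide; open, the fingers measure 117 mm over their backs; the gripper's body (75 mm by 190 mm) begins 51 mm behind the grasp point.
Start: joints at [60.59, 30.224, 82.088, -0, 67.689, -10.227], TCP at [0.205, 0.59, 0.223] pointing down, gripper open.
Joint ranges: [-176.69, 176.69], [-43.24, 126.21], [12.49, 139.97], [-82, 262], [0, 151.66], [-163.58, 163.58]. Speed limits (degrees/s): [159.86, 159.86, 180, 180, 180, 180].

INTERFACE

Orientations are given as a 3x3 rotation matrix whose columns are the frame's x, y, z axes.
In Python, from rig import bot gives the robot as it stands.
- The arm moves only by the tool apply_moves, never from a script. Its argument "plan" is one flat list of numbers, 4 for each row, row after row: the shift along the world's x, y, z normalised to -1 to 1, where 1 is 0.05 m, then the turn about the world's z normalised to -1 to 1, where 1 is 10 degrees. A call has 1 to 12 rows; each row shifts and turns the commanded pose from where the row before left it; what a row does not reach is not made up. A row lasts 1/8 s, in which the tool goes at most 62.5 mm and 10.7 degrees, less where a joint would pass 70% of its speed; a pose out of reach is approached as far as the arm can. A call with a number of a shift or a turn outside -1 to 1 is refused whole. A call with a gripper value outside its range is refused whole. "grip" is the closure, from -1 (fully open) to 1 (shut), so that 0 is half open, set as the call begins (left out, the last holds). The fingers move at their own pace and stop on an object; the grip force is fixed at half the most. Time passes only in rows, so rows that do not move let the fingers close. It gives the time, the measured TCP pose, the force, the opening and the grip force at its end, in the units of the state.
- bot.read_state(): the state, without advancing time (a new reading comes with each control period).
- bot.capture(name): name is "side" or "top"; returns (picture, depth): 420x560x3 uint8, red, green, blue; 420x560 float32, m along the optical axis (not along the pixel's ray), 0 where there is no reading.
- bot.camera_info(name): a dict with "vertical_fov" (degrees; the focal length in pixels is half the picture's height over the tangent of half this angle, whatever the lens; pixels are square), "cx", "cy" (the principal point, pixels), "k1" (the pictures are not rectified: a ray, as slopes to the right and down, at radius r is drawn at 1 + k1 r^2 times it, then the intrinsics apply), "rvec" (rotation vector, rad) and "tvec" (3), from world to camera coordinates, as OpenCV has them. Camera axes: x right, y down, z forward; pixel columns grow to the right and rows downward; lengths in m; the calibration is good to about 2 mm. A picture is of the moment at which its call begins. camera_info takes no time and is no camera call.
- bot.hand_in(): hands the job in; it is judged then, once.
Trained networks look in the newest picture that a camera, given by its name, has taken for a name from the list of things; names that differ only in an ending like _2 or _b are one class to them, and where a whole thing is asked for, a point or a joint stands for the part that bears it (a point fixed in the world has none). Each returns a list of dicts, best first, with "p" (0 to 1); they miss things now and then, are a little off and sometimes report something else, mostly with a low value. They report only what shows in the picture. A call takes as long as a camera call.
- bot.outline_of(camera, target): "mask" (420x560 bool, what is visible of it) and "xy" ([column, row] as shares, 0 to 1, of the picture: columns of its width, rows of its height, amid what is visible of it).
- bot.pinpoint(camera, target): "xy" ([column, row] as shares, 0 to 1, of the picture: columns of its width, rows of its height: a listed point, or the origin of a listed thing).
The state is a dict: "time_s": time; "joint_positions": joint angles; "qvel": joint speeds; "tau": joint torques, N m; "position": TCP position; "tcp_rot": TCP orientation; "force": force on the tool from outside, world axes, zero at the start; "moment": the same for the moment, N m; "opening": opening from 0.0 (shut) to 1.0 (fully open); "grasp_force": force on a finger pad.
Only numpy, scipy, OpenCV 4.12 (cv2) and the standard library are available. Lean on these libraries where they do the work, as an engineer would, in place of code of your own. Each camera call takes 0.05 s, during which the arm holds its last target. There are 200 camera calls.

## Working session

There is one attempt and no reset: what is moved stays moved. The work goes in short steps, Python scripts to look and compute and a tool call to move; the robot and the scene stay as the last step left them, time stands still between calls to the robot, and variables do not carry over. Pictures are saved under pics/ and viewed, at most 13 in all, crops included, and the job is handed in when it is done.

Besides the shell and the picture viewer there is one more tool, called after ">>>" as name(argument=value, ...) on one line, values as JSON. apply_moves: Moves the arm, as the interface text tells. Its arguments: {"type":"object","properties":{"plan":{"type":"array","items":{"type":"number"}},"grip":{"type":"number"}},"required":["plan"]}

```bash
mkdir -p pics
cat > h.py <<'E'
import numpy as np, cv2
from rig import bot
def cam(n):
    c=bot.camera_info(n); R=cv2.Rodrigues(np.array(c["rvec"],float))[0]
    f=210/np.tan(np.radians(c["vertical_fov"])/2)
    return c,R,np.array(c["tvec"],float).ravel(),f
def ray(n,u,v):
    c,R,t,f=cam(n); d=np.array([(u-c["cx"])/f,(v-c["cy"])/f]); s=d.copy()
    for _ in range(20): s=d/(1+c["k1"]*(s@s))
    return -R.T@t, R.T@np.array([s[0],s[1],1.]), 
def at_z(n,u,v,z):
    o,d=ray(n,u,v); return o+d*(z-o[2])/d[2]
def proj(n,P):
    c,R,t,f=cam(n); p=R@np.array(P,float)+t; s=p[:2]/p[2]; s=s*(1+c["k1"]*(s@s)); return s*f+[c["cx"],c["cy"]]
def cloud(n,mask,depth):
    v,u=np.nonzero(mask&(depth>0)); out=[]
    for a,b in zip(u,v):
        o,d=ray(n,a,b); out.append(o+d*depth[b,a])
    return np.array(out)
E
cat > a.py <<'E'
from h import *
print(bot.hold_point_z)
for n in("top","side"):
    im,d=bot.capture(n); cv2.imwrite(f"pics/{n}0.png",im[:,:,::-1]); np.save(f"d_{n}.npy",d)
    c=cam(n); print(n,-c[1].T@c[2],c[0]["k1"],c[3])
    for t,z in(("light_mouth",.113),("cell",.006),("cap_top",.041),("cap",.004),("rack",0),("short_cell",.006),("dust_cap",.004),("light",0)):
        for r in bot.pinpoint(n,t)[:2]:
            u,v=r["xy"][0]*560,r["xy"][1]*420
            print(t,round(r["p"],2),round(u,1),round(v,1),at_z(n,u,v,z).round(4))
E
python3 a.py
```

```text
0.0187
top [0.41218124 0.01443373 0.87570998] 0.01696668536298774 425.1213440472643
light_mouth 0.62 123.7 242.4 [0.5302 0.3011 0.113 ]
cell 0.62 288.7 189.2 [ 0.6354 -0.0045  0.006 ]
cell 0.56 369.2 131.6 [ 0.7517 -0.1878  0.006 ]
cap_top 0.9 456.4 244.1 [ 0.4923 -0.3245  0.041 ]
cap_top 0.31 372.8 126.2 [ 0.7493 -0.1884  0.041 ]
cap 0.64 447.7 244.5 [ 0.4963 -0.3217  0.004 ]
rack 0.81 285.0 208.5 [0.5957 0.0061 0.    ]
rack 0.59 447.3 243.2 [ 0.4994 -0.3229  0.    ]
short_cell 0.7 290.5 210.5 [ 0.5894 -0.0051  0.006 ]
short_cell 0.56 370.4 129.9 [ 0.7553 -0.1908  0.006 ]
dust_cap 0.62 427.0 214.7 [ 0.561  -0.2881  0.004 ]
dust_cap 0.46 271.5 119.3 [0.7961 0.0218 0.004 ]
light 0.69 144.6 248.5 [0.5319 0.3006 0.    ]
light 0.57 455.6 243.7 [ 0.4972 -0.3396  0.    ]
side [0.37839825 0.91443281 0.77389906] -0.1329088097948921 520.7018123910995
cell 0.62 253.9 237.9 [0.6361 0.0052 0.006 ]
cell 0.47 307.9 178.9 [ 0.5546 -0.2713  0.006 ]
cap_top 0.84 336.7 159.9 [ 0.4847 -0.3295  0.041 ]
cap 0.77 333.1 168.2 [ 0.4945 -0.3442  0.004 ]
rack 0.66 274.8 240.9 [ 0.5876 -0.0009  0.    ]
short_cell 0.5 289.5 243.4 [0.5508 0.008  0.006 ]
dust_cap 0.67 307.4 179.7 [ 0.5558 -0.2701  0.004 ]
dust_cap 0.36 251.2 234.7 [ 0.6459 -0.0074  0.004 ]
light 0.82 268.0 348.7 [0.5321 0.3099 0.    ]
```

View pics/top0.png

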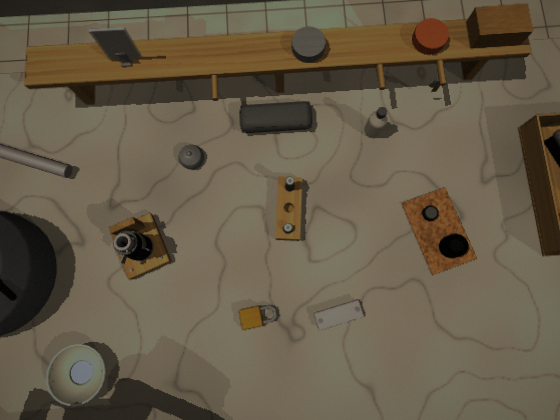

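View pics/side0.png

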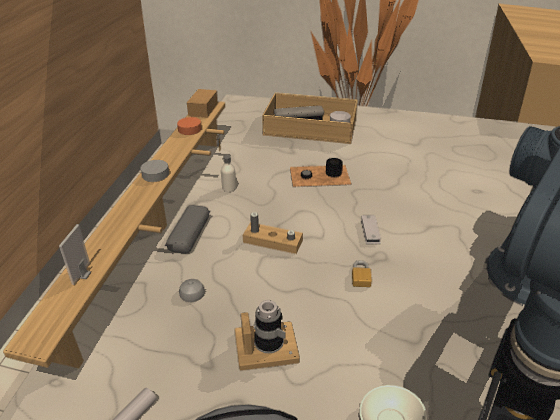

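The top view shows the long cell at the far rack hole (290,184), the short one at (288,228), the light at (126,242) and the cap at (455,245). The side view agrees. Next I'll refine with depth.

```bash
cat > b.py <<'E'
from h import *
def near(n,P,r,z0,z1,d):
    u,v=proj(n,P); m=np.zeros(d.shape,bool); k=45
    m[max(0,int(v)-k):int(v)+k,max(0,int(u)-k):int(u)+k]=1
    c=cloud(n,m,d); q=c[(np.hypot(*(c[:,:2]-P[:2]).T)<r)&(c[:,2]>z0)&(c[:,2]<z1)]
    return q
if __name__=="__main__":
  for n in("top","side"):
    d=np.load(f"d_{n}.npy")
    for t,P,r,z0,z1 in(("cell",[.636,0,.07],.025,.06,.08),("mouth",[.531,.303,.113],.03,.107,.12),("cap",[.489,-.327,.041],.035,.035,.05),("short",[.545,.005,.04],.02,.035,.05),("rack",[.59,0,.024],.09,.018,.03)):
        q=near(n,np.array(P),r,z0,z1,d)
        if len(q)<4: print(n,t,len(q)); continue
        c=cv2.minEnclosingCircle(q[:,:2].astype(np.float32)*1000)
        print(n,t,len(q),np.median(q,0).round(4),"circ",np.round(c[0],1),round(c[1],1),"minmax",((q.max(0)+q.min(0))/2).round(4))
        if t=="rack": print(cv2.minAreaRect(q[:,:2].astype(np.float32)*1000))
E
python3 b.py
```

```text
Traceback (most recent call last):
  File "b.py", line 11, in <module>
    q=near(n,np.array(P),r,z0,z1,d)
  File "b.py", line 5, in near
    c=cloud(n,m,d); q=c[(np.hypot(*(c[:,:2]-P[:2]).T)<r)&(c[:,2]>z0)&(c[:,2]<z1)]
  File "h.py", line 18, in cloud
    o,d=ray(n,a,b); out.append(o+d*depth[b,a])
        ~~~^^^^^^^
  File "h.py", line 8, in ray
    c,R,t,f=cam(n); d=np.array([(u-c["cx"])/f,(v-c["cy"])/f]); s=d.copy()
            ~~~^^^
  File "h.py", line 4, in cam
    c=bot.camera_info(n); R=cv2.Rodrigues(np.array(c["rvec"],float))[0]
ValueError: time passes only in moves, steps and waits
```

```bash
sed -i 's/^def cam(n):/import functools\n@functools.lru_cache(None)\ndef cam(n):/' h.py; python3 b.py; python3 -c "
from rig import bot; print(bot.read_state()['time_s'])"
```

```text
top cell 73 [ 0.6359 -0.0052  0.0697] circ [637.9  -5.2] 9.4 minmax [ 0.6379 -0.0051  0.0673]
top mouth 165 [0.5337 0.3023 0.1126] circ [533.1 303. ] 16.6 minmax [0.5325 0.3034 0.1116]
top cap 374 [ 0.4921 -0.3245  0.0394] circ [ 492.2 -324.2] 23.1 minmax [ 0.4919 -0.3253  0.0406]
top short 65 [0.5497 0.0047 0.0389] circ [549.9   5. ] 9.0 minmax [0.5499 0.0049 0.0393]
top rack 1286 [0.5885 0.0008 0.0238] circ [593.7  -0.9] 69.1 minmax [ 5.937e-01 -5.000e-04  2.410e-02]
((593.9439697265625, -0.3306312561035156), (49.986083984375, 130.62054443359375), 83.59515380859375)
side cell 47 [6.354e-01 6.000e-04 6.650e-02] circ [ 6.365e+02 -6.000e-01] 10.1 minmax [ 0.6366 -0.001   0.0655]
side mouth 173 [0.5312 0.3091 0.1114] circ [531.1 309.6] 18.6 minmax [0.531  0.3081 0.1111]
side cap 102 [ 0.4893 -0.3222  0.0374] circ [ 493.4 -323.5] 25.6 minmax [ 0.4918 -0.3235  0.0389]
side short 34 [0.5483 0.0087 0.0369] circ [549.    8.7] 10.9 minmax [0.5488 0.0088 0.0389]
side rack 723 [0.5902 0.0092 0.0222] circ [592.5   1.9] 68.6 minmax [0.5925 0.0028 0.0238]
((592.6113891601562, 1.9676475524902344), (56.204750061035156, 131.6326446533203), 84.80888366699219)
0.9
```

```bash
python3 -c "
from rig import bot; s=bot.read_state(); print(s)"
```

```text
{'time_s': 0.9, 'joint_positions': array([ 6.05896848e+01,  3.02227044e+01,  8.20878918e+01, -3.31102798e-04,
        6.76910011e+01, -1.02269543e+01]), 'qvel': array([-0.01503984,  0.03942105,  0.0175263 , -0.08207903, -0.01924366,
        0.04045126]), 'tau': array([ 5.86753795e-04, -4.39994574e+01, -1.76986957e+01,  6.34657871e-02,
        5.02775260e-02, -8.04859326e-06]), 'position': array([0.20532362, 0.59027541, 0.22255592]), 'tcp_rot': array([[-9.44472556e-01,  3.28590308e-01, -9.03252939e-06],
       [ 3.28590308e-01,  9.44472556e-01, -2.69106399e-05],
       [-3.11599350e-07, -2.83843625e-05, -1.00000000e+00]]), 'force': array([-0.41758307,  1.05267707, -0.30957805]), 'moment': array([-0.02017562, -0.00473357, -0.00485463]), 'grasp_force': 0.0, 'opening': 0.9974612378965089}
```

>>> apply_moves(plan=[0.9,-1,0,0,0.9,-1,0,0,0.9,-1,0,0,0.9,-1,0,0,0.9,-1,0,0,0.9,-1,0,0,0.8,-1,0,0,0.8,-1,0,0,0.8,-1,0,0,0.8,-1,0,0], grip=-1)

```text
time_s: 2.15
position: [0.6136, 0.1146, 0.2227]
tcp_rot: [[-0.944, 0.329, 0.001], [0.329, 0.944, 0.0], [-0.0, 0.0, -1.0]]
force: [-0.0, -0.4, 0.2]
opening: 0.999
grasp_force: 0.0
```

>>> apply_moves(plan=[0.06,-0.3,0,-0.885,0.06,-0.3,0,-0.885,0.06,-0.3,0,-0.885,0.06,-0.3,0,-0.885,0.06,-0.3,0,-0.885,0.06,-0.3,0,-0.885,0.06,-0.3,-0.3,-0.885,0.06,-0.28,-0.5,-0.885,0,0,-0.5,0,0,0,0,0,0,0,0,0])

```text
time_s: 3.52
position: [0.637, -0.0026, 0.1584]
tcp_rot: [[-0.001, 1.0, 0.001], [1.0, 0.001, -0.0], [-0.0, 0.001, -1.0]]
force: [-0.5, -0.7, 0.3]
opening: 1.002
grasp_force: 0.0
```

Run:
```python
from h import *
s=bot.read_state(); print(s["position"],s["tcp_rot"].round(3),s["joint_positions"])
out=[]
for n in("top","side"):
    im,d=bot.capture(n); u,v=proj(n,[.6375,-.0045,.08]).astype(int)
    c=im[v-60:v+60,u-75:u+75,::-1]; out.append(cv2.resize(c,(600,480) if 0 else (390,312),interpolation=cv2.INTER_CUBIC))
cv2.imwrite("pics/g1.png",np.hstack(out))
```

```text
[ 0.63697736 -0.00257719  0.1583652 ] [[-0.001  1.     0.001]
 [ 1.     0.001 -0.   ]
 [-0.     0.001 -1.   ]] [-1.02688589e+01  3.53236542e+01  8.37617001e+01  3.52527160e-03
  6.08367145e+01 -1.03058693e+01]
```

View pics/g1.png

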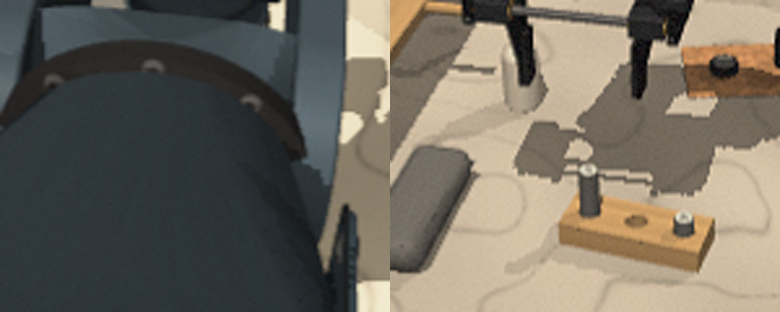

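The left crop (top camera) is blocked by the arm. The right crop (side camera) shows the open fingers straddling the long cell (590,190).

>>> apply_moves(plan=[0,-0.03,-0.5,0,0,0,-0.5,0,0,0,-0.5,0,0,0,-0.3,0,0,0,-0.18,0,0,0,0,0,0,0,0,0])

```text
time_s: 4.5
position: [0.6371, -0.0042, 0.0595]
tcp_rot: [[-0.0, 1.0, 0.002], [1.0, 0.0, -0.0], [-0.0, 0.002, -1.0]]
force: [-0.5, 0.0, 0.2]
opening: 0.996
grasp_force: 0.0
```

>>> apply_moves(plan=[0,0,0,0,0,0,0,0,0,0,0,0,0,0,0,0,0,0,0,0,0,0,0,0], grip=1)

```text
time_s: 5.25
position: [0.6363, -0.0042, 0.0585]
tcp_rot: [[-0.0, 1.0, -0.0], [1.0, 0.0, 0.0], [0.0, -0.0, -1.0]]
force: [0.1, -0.7, 0.8]
opening: 0.402
grasp_force: 0.0
```

>>> apply_moves(plan=[0,0,0,0,0,0,0,0,0,0,0,0,0,0,0,0,0,0,0,0])

```text
time_s: 5.88
position: [0.6363, -0.0042, 0.0585]
tcp_rot: [[-0.0, 1.0, -0.0], [1.0, 0.0, -0.0], [-0.0, -0.0, -1.0]]
force: [-0.3, 0.5, 0.3]
opening: 0.191
grasp_force: 30.0
```

>>> apply_moves(plan=[0,0,0.3,0,0,0,0.6,0,0,0,0.8,0,0,0,0.7,0,0,0,0.3,0,-0.2,0.6,0,0,-0.3,0.9,0,0,-0.3,0.9,0,0,-0.3,0.9,0,0,-0.3,0.9,0,0,-0.3,0.9,0,0,-0.2,0.6,0,0])

```text
time_s: 7.38
position: [0.5396, 0.2827, 0.193]
tcp_rot: [[-0.002, 1.0, -0.002], [1.0, 0.002, -0.0], [-0.0, -0.002, -1.0]]
force: [1.6, -1.0, 0.2]
opening: 0.196
grasp_force: 30.0
```

>>> apply_moves(plan=[-0.1,0.3,0,0,-0.08,0.16,0,0,0,0,0,0,0,0,0,0,0,0,0,0])

```text
time_s: 8.0
position: [0.5329, 0.3029, 0.1936]
tcp_rot: [[0.001, 1.0, 0.0], [1.0, -0.001, -0.0], [-0.0, 0.0, -1.0]]
force: [-0.3, -0.1, -0.1]
opening: 0.195
grasp_force: 30.0
```

```bash
cat > look.py <<'E'
from h import *
import sys
s=bot.read_state(); print(s["time_s"],s["position"],s["opening"],s["grasp_force"])
out=[]; z=float(sys.argv[2])
for n in("top","side"):
    im,d=bot.capture(n); np.save(f"d_{n}.npy",d); np.save(f"i_{n}.npy",im); u,v=proj(n,[.532,.304,z]).astype(int)
    u0,v0=max(u-50,0),v-40; print(n,u0,v0)
    c=im[v0:v0+80,u0:u0+100,::-1]; out.append(cv2.resize(c,(400,320),interpolation=cv2.INTER_CUBIC))
cv2.imwrite(f"pics/{sys.argv[1]}.png",np.hstack(out))
E
python3 look.py g2 .125
```

```text
8.0 [0.5328594  0.30289724 0.19357712] 0.19537390250236544 29.99999463558197
top 69 200
side 217 259
```

View pics/g2.png

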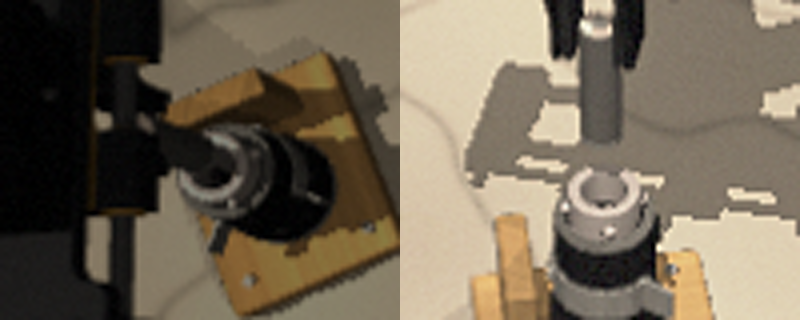

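```bash
cat > fit.py <<'E'
from h import *
from scipy.optimize import least_squares
import sys
def pts(n,P,k=40):
    d=np.load(f"d_{n}.npy"); u,v=proj(n,P).astype(int); m=np.zeros(d.shape,bool); m[v-k:v+k,max(u-k,0):u+k]=1
    return cloud(n,m,d)
def cyl(q,r,c0):
    f=lambda p:np.hypot(q[:,0]-p[0],q[:,1]-p[1])-r
    s=least_squares(f,c0,loss="soft_l1",f_scale=.001); return s.x,np.abs(f(s.x)).mean()
def tilt(q,r,c0,zm):
    def f(p): z=q[:,2]-zm; return np.hypot(q[:,0]-p[0]-p[2]*z,q[:,1]-p[1]-p[3]*z)-r
    s=least_squares(f,[*c0,0,0],loss="soft_l1",f_scale=.001); return s.x,np.abs(f(s.x)).mean()
if __name__=="__main__":
  T=bot.read_state()["position"]; res={}
  for n in("top","side"):
    c=pts(n,[T[0],T[1],T[2]-.03]); h=np.hypot(*(c[:,:2]-T[:2]).T)
    q=c[(h<.016)&(c[:,2]>T[2]-.053)&(c[:,2]<T[2]-.006)]
    x,e=cyl(q,.009,T[:2]); print(n,"cell",len(q),x.round(4),e.round(4)); 
    x,e=tilt(q,.009,T[:2],T[2]-.0525); print("  tilt fit foot",x.round(4),e.round(4)); res[n,0]=x
    c=pts(n,[.532,.305,.105]); h=np.hypot(*(c[:,:2]-[.532,.305]).T)
    q=c[(h<.025)&(c[:,2]>.1105)&(c[:,2]<.1155)]; mc=cv2.minEnclosingCircle(q[:,:2].astype(np.float32)*1000); print("  mouth encl",np.round(mc,1) if 0 else mc)
    b=c[(h<.032)&(c[:,2]>.045)&(c[:,2]<.092)&(c[:,0]<.553)]; x,e=cyl(b,.0225,[.532,.304]); print("  barrel",len(b),x.round(4),e.round(4))
    def f(p):
        r=np.hypot(q[:,0]-p[0],q[:,1]-p[1]); return np.maximum(r-.016,0)+np.maximum(.0100-r,0)
    x=least_squares(f,[.532,.304],x_scale=1e-3,diff_step=1e-4).x; print("  annulus",len(q),x.round(4)); res[n,1]=x
  S=6; out=[]
  for n in("top","side"):
    im=np.load(f"i_{n}.npy"); u,v=proj(n,[.532,.304,.125]).astype(int); u0,v0=u-33,v-45
    c=cv2.resize(im[v0:v0+95,u0:u0+66,::-1],None,fx=S,fy=S,interpolation=cv2.INTER_CUBIC)
    def ring(x,y,z,r,col):
        a=np.linspace(0,2*np.pi,60); P=np.array([proj(n,[x+r*np.cos(t),y+r*np.sin(t),z]) for t in a]); P=((P-[u0,v0]+.5)*S).astype(np.int32); cv2.polylines(c,[P],True,col,1)
    x,y=res[n,1][:2]; ring(x,y,.113,.016,(0,255,0)); ring(x,y,.113,.010,(0,255,0))
    x,y,a,b=res[n,0]; ring(x,y,T[2]-.0525,.009,(0,0,255)); ring(x+a*.04,y+b*.04,T[2]-.0125,.009,(0,0,255))
    out.append(c)
  cv2.imwrite("pics/%s.png"%sys.argv[1],np.hstack(out))
E
python3 fit.py f1
```

```text
top cell 114 [0.5346 0.3011] 0.0003
  tilt fit foot [ 0.5348  0.3012 -0.0063 -0.0013] 0.0003
  mouth encl ((532.9381103515625, 304.1106262207031), 15.681663513183594)
  barrel 282 [0.5326 0.3042] 0.0033
  annulus 99 [0.5331 0.3044]
side cell 206 [0.5334 0.3023] 0.0007
  tilt fit foot [ 0.5334  0.3023 -0.0007  0.    ] 0.0007
  mouth encl ((531.7863159179688, 307.7272033691406), 16.532468795776367)
  barrel 464 [0.5315 0.3079] 0.0014
  annulus 121 [0.5316 0.3078]
```

View pics/f1.png

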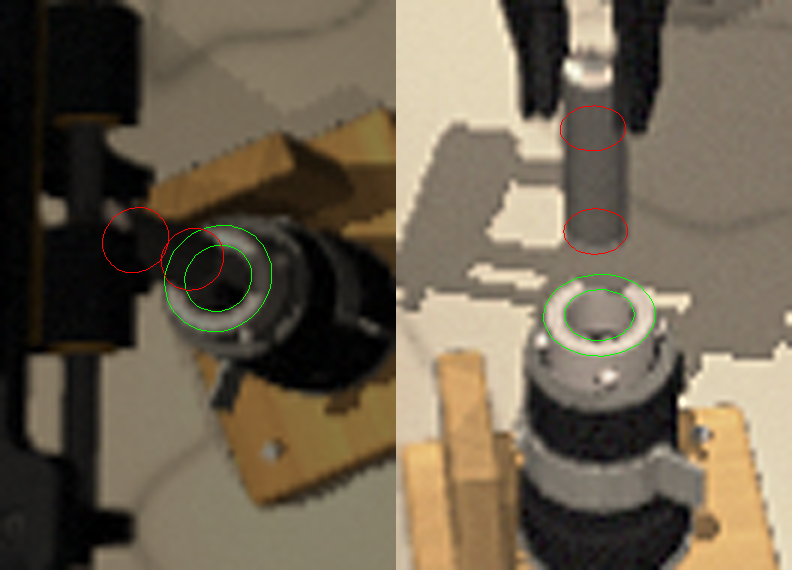

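Side crop: the cell foot is at about (596,232) and the mouth ring, centred at (600,315), fits well. In the top crop the cell is mostly dark. I'll apply a correction of about (-1.8, +4) mm and lower the cell to look closer.

>>> apply_moves(plan=[-0.036,0.08,-0.2,0,0,0,-0.22,0,0,0,0,0,0,0,0,0,0,0,0,0])

```text
time_s: 8.72
position: [0.5309, 0.3079, 0.1728]
tcp_rot: [[-0.0, 1.0, 0.001], [1.0, 0.0, 0.0], [0.0, 0.001, -1.0]]
force: [-0.6, 0.5, -1.3]
opening: 0.191
grasp_force: 30.0
```

```bash
python3 look.py x .125; python3 fit.py f2
```

```text
8.725 [0.5308659  0.30793437 0.17283927] 0.19051836537309466 30.00002235174179
top 69 200
side 217 259
top cell 107 [0.5325 0.3063] 0.0003
  tilt fit foot [ 0.5326  0.3062 -0.0045  0.002 ] 0.0003
  mouth encl ((532.9517822265625, 304.11895751953125), 15.256837844848633)
  barrel 262 [0.5328 0.3043] 0.0027
  annulus 95 [0.5325 0.3042]
side cell 199 [0.5312 0.3073] 0.0007
  tilt fit foot [ 0.5314  0.3076 -0.0061 -0.0098] 0.0007
  mouth encl ((531.4566040039062, 308.1361999511719), 16.599273681640625)
  barrel 457 [0.5315 0.3082] 0.0014
  annulus 91 [0.5315 0.3083]
```

View pics/f2.png

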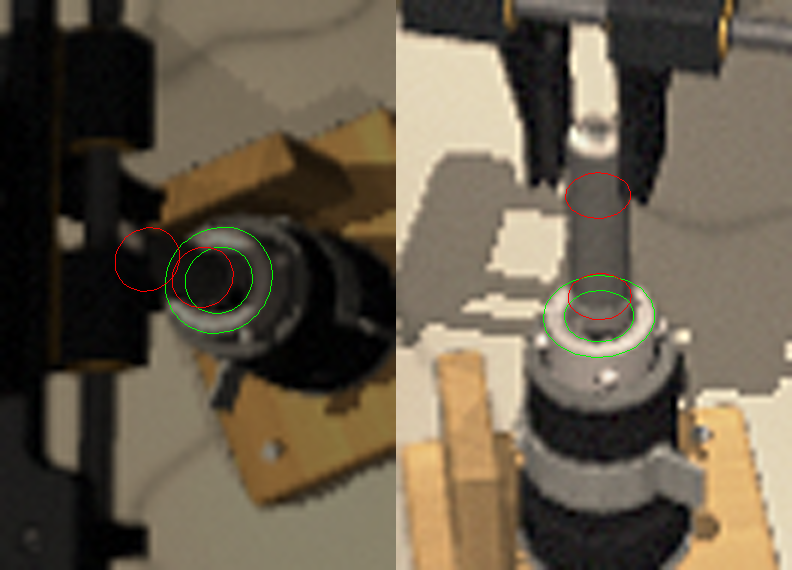

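Run:
```python
from h import *
im=np.load("i_top.npy"); n="top"; u,v=proj(n,[.532,.304,.125]).astype(int); u0,v0=u-30,v-20; S=12
c=(255*(im[v0:v0+42,u0:u0+50,::-1]/255.)**.45).astype(np.uint8); c=cv2.resize(c,None,fx=S,fy=S,interpolation=cv2.INTER_CUBIC)
def ring(x,y,z,r,col):
    a=np.linspace(0,2*np.pi,60); P=np.array([proj(n,[x+r*np.cos(t),y+r*np.sin(t),z]) for t in a]); P=((P-[u0,v0]+.5)*S).astype(np.int32); cv2.polylines(c,[P],True,col,1)
ring(.5329,.3042,.113,.016,(0,255,0)); ring(.5329,.3042,.113,.010,(0,255,0)); ring(.5325,.3063,.1203,.009,(0,0,255))
cv2.imwrite("pics/b1.png",c)
```

```text
(no output)
```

View pics/b1.png

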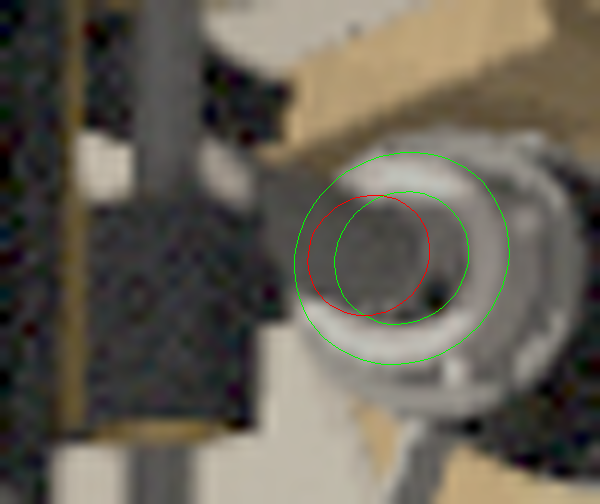

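The brightened top view shows the foot (centre near 368,255) in front of the bore (centre near 405,256), with most of that offset being parallax. I'll make a small −y correction and then probe downward gently.

>>> apply_moves(plan=[0.004,-0.016,0,0,0,0,-0.06,0,0,0,-0.06,0,0,0,-0.04,0,0,0,0,0,0,0,0,0])

```text
time_s: 9.57
position: [0.5308, 0.3071, 0.1645]
tcp_rot: [[-0.0, 1.0, 0.0], [1.0, 0.0, 0.0], [0.0, 0.0, -1.0]]
force: [0.5, 0.1, -0.4]
opening: 0.191
grasp_force: 30.0
```

>>> apply_moves(plan=[0,0,-0.03,0,0,0,-0.03,0,0,0,0,0,0,0,0,0])

```text
time_s: 10.07
position: [0.5307, 0.3071, 0.1615]
tcp_rot: [[-0.0, 1.0, -0.0], [1.0, 0.0, 0.0], [0.0, -0.0, -1.0]]
force: [-0.7, -0.1, -0.4]
opening: 0.189
grasp_force: 30.0
```

```bash
python3 -c "
from rig import bot; s=bot.read_state(); print(s['position'],s['force'],s['moment'])"
```

```text
[0.53074389 0.30706398 0.16152897] [-0.71325567 -0.14565214 -0.3977743 ] [-0.09112173  0.00639667 -0.02849507]
```

>>> apply_moves(plan=[0,0,-0.04,0,0,0,-0.04,0,0,0,-0.04,0,0,0,0,0,0,0,0,0])

```text
time_s: 10.7
position: [0.5308, 0.307, 0.1555]
tcp_rot: [[-0.0, 1.0, -0.0], [1.0, 0.0, 0.0], [0.0, -0.0, -1.0]]
force: [-0.2, -0.5, -0.7]
opening: 0.194
grasp_force: 30.0
```

```bash
python3 -c "
from rig import bot; s=bot.read_state(); print(s['position'],s['force'],s['moment'])"; python3 look.py x .125; python3 fit.py f3
```

```text
[0.53078879 0.30704895 0.15553105] [-0.20120603 -0.48419374 -0.66154738] [-0.06180814  0.10459389 -0.04570739]
10.7 [0.53078879 0.30704895 0.15553105] 0.19370265714712712 30.00003308057785
top 69 200
side 217 259
top cell 171 [0.5317 0.3049] 0.0021
  tilt fit foot [0.5296 0.3033 0.0913 0.0579] 0.0019
  mouth encl ((532.893798828125, 303.85760498046875), 15.730969429016113)
  barrel 231 [0.5329 0.3048] 0.0015
  annulus 102 [0.5331 0.3059]
side cell 294 [0.5308 0.3074] 0.0026
  tilt fit foot [ 0.5293  0.3105  0.0558 -0.1137] 0.0023
  mouth encl ((531.6314086914062, 308.3757629394531), 15.796870231628418)
  barrel 458 [0.5315 0.3081] 0.0014
  annulus 112 [0.5318 0.3061]
```

The cell foot is 10 mm into the bore with no contact force, so I'll continue down.

>>> apply_moves(plan=[0,0,-0.1,0,0,0,-0.1,0,0,0,-0.1,0,0,0,-0.1,0,0,0,0,0])

```text
time_s: 11.42
position: [0.5306, 0.3069, 0.135]
tcp_rot: [[-0.0, 1.0, -0.001], [1.0, 0.0, -0.0], [-0.0, -0.001, -1.0]]
force: [0.5, 1.0, -0.0]
opening: 0.19
grasp_force: 30.0
```

>>> apply_moves(plan=[0,0,-0.1,0,0,0,-0.1,0,0,0,-0.06,0,0,0,0,0,0,0,0,0])

```text
time_s: 12.05
position: [0.5308, 0.3071, 0.1226]
tcp_rot: [[-0.0, 1.0, 0.0], [1.0, 0.0, 0.0], [0.0, 0.0, -1.0]]
force: [0.4, 0.1, -1.0]
opening: 0.197
grasp_force: 30.0
```

>>> apply_moves(plan=[0,0,-0.06,0,0,0,-0.04,0,0,0,-0.02,0,0,0,0,0,0,0,0,0])

```text
time_s: 12.68
position: [0.5308, 0.3071, 0.1166]
tcp_rot: [[-0.0, 1.0, 0.0], [1.0, 0.0, 0.0], [0.0, 0.0, -1.0]]
force: [-0.1, -0.8, -0.3]
opening: 0.195
grasp_force: 30.0
```

>>> apply_moves(plan=[0,0,-0.02,0,0,0,-0.02,0,0,0,0,0,0,0,0,0])

```text
time_s: 13.18
position: [0.5308, 0.307, 0.1145]
tcp_rot: [[-0.0, 1.0, -0.0], [1.0, 0.0, -0.0], [-0.0, -0.0, -1.0]]
force: [0.1, -0.0, -0.2]
opening: 0.193
grasp_force: 30.0
```

>>> apply_moves(plan=[0,0,0,0,0,0,0,0,0,0,0,0,0,0,0,0,0,0,0,0], grip=-1)

```text
time_s: 13.8
position: [0.5308, 0.307, 0.1146]
tcp_rot: [[-0.0, 1.0, 0.0], [1.0, 0.0, 0.0], [0.0, 0.0, -1.0]]
force: [-0.4, -0.1, 0.1]
opening: 0.675
grasp_force: 0.0
```

>>> apply_moves(plan=[0,0,0.2,0,0,0,0.6,0,0,0,0.8,0,0,0,0.4,0,0,-1,0,0,0,-1,0,0,0,-1,0,0,0,-1,0,0,0,0,0,0,0,0,0,0])

```text
time_s: 15.05
position: [0.5309, 0.1073, 0.2151]
tcp_rot: [[0.0, 1.0, 0.001], [1.0, -0.0, 0.001], [0.001, 0.001, -1.0]]
force: [1.0, 0.4, -0.7]
opening: 1.004
grasp_force: 0.0
```

```bash
python3 look.py g4 .12
python3 - <<'E'
from h import *
from fit import pts
for n in("top","side"):
    c=pts(n,[.532,.305,.12]); h=np.hypot(*(c[:,:2]-[.532,.305]).T)
    q=c[(h<.014)&(c[:,2]>.118)&(c[:,2]<.2)]; print(n,len(q),np.percentile(q[:,2],[50,90,100]).round(4), cv2.minEnclosingCircle(q[:,:2].astype(np.float32)*1000))
E
```

```text
15.05 [0.5309179  0.10727142 0.21508669] 1.0038004960294702 0.0
top 70 200
side 217 261Traceback (most recent call last):
  File "<stdin>", line 5, in <module>
    return _quantile_unchecked(
        a, q, axis, out, overwrite_input, method, keepdims, weights)
    return _ureduce(a,
                    func=_quantile_ureduce_func,
    ...<5 lines>...
                    overwrite_input=overwrite_input,
                    method=method)
    r = func(a, **kwargs)
    result = _quantile(arr,
                       quantiles=q,
    ...<2 lines>...
                       out=out,
                       weights=wgt)
    slices_having_nans = np.isnan(arr[-1, ...])
                                  ~~~^^^^^^^^^
IndexError: index -1 is out of bounds for axis 0 with size 0
```

View pics/g4.png

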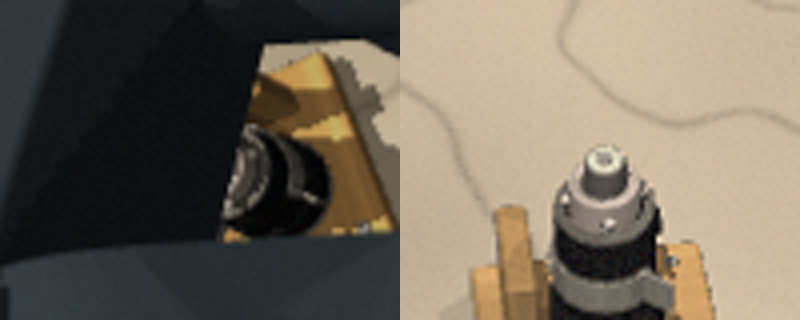

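The side view shows the cell standing in the neck with about 14 mm proud, as expected. Next is the cap.

>>> apply_moves(plan=[-0.08,-0.86,0,0,-0.08,-0.86,0,0,-0.08,-0.86,0,0,-0.08,-0.86,0,0,-0.08,-0.86,0,0,-0.08,-0.86,0,0,-0.08,-0.86,0,0,-0.08,-0.86,-0.2,0,-0.08,-0.86,-0.5,0,-0.06,-0.86,-0.5,0,0,0,-0.5,0,0,0,0,0])

```text
time_s: 16.65
position: [0.4911, -0.3211, 0.1275]
tcp_rot: [[-0.001, 1.0, -0.004], [1.0, 0.001, 0.004], [0.004, -0.004, -1.0]]
force: [-0.3, -0.2, 0.7]
opening: 0.998
grasp_force: 0.0
```

>>> apply_moves(plan=[0,0,0,0,0,0,0,0])

```text
time_s: 16.9
position: [0.4928, -0.3226, 0.1309]
tcp_rot: [[-0.002, 1.0, 0.002], [1.0, 0.002, -0.002], [-0.002, 0.002, -1.0]]
force: [0.3, 0.3, 0.1]
opening: 1.001
grasp_force: 0.0
```

Run:
```python
from h import *
s=bot.read_state(); print(s["position"])
out=[]
for n in("top","side"):
    im,d=bot.capture(n); u,v=proj(n,[.5,-.32,.06]).astype(int)
    c=(255*(im[v-45:v+45,u-55:u+55,::-1]/255.)**.6).astype(np.uint8); out.append(cv2.resize(c,(396,324),interpolation=cv2.INTER_CUBIC))
cv2.imwrite("pics/c1.png",np.hstack(out))
```

```text
[ 0.49281785 -0.32259554  0.13089188]
```

View pics/c1.png

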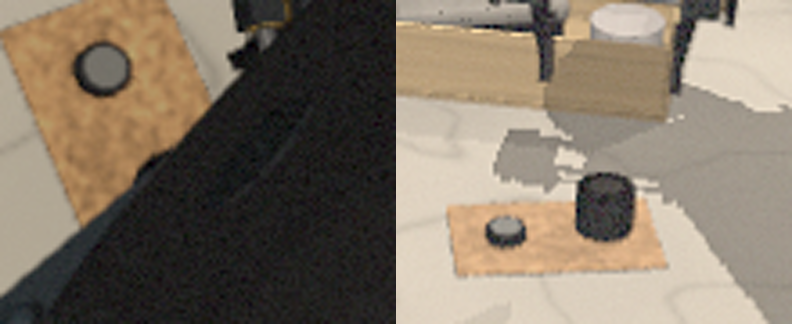

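The fingers (548 and 680) straddle the end cap (605,205), and the dust cap (505,230) is clear of them. Descending.

>>> apply_moves(plan=[-0.016,-0.03,-0.5,0,0,0,-0.5,0,0,0,-0.5,0,0,0,-0.4,0,0,0,-0.3,0,0,0,0,0,0,0,0,0])

```text
time_s: 17.88
position: [0.4915, -0.3249, 0.0203]
tcp_rot: [[-0.0, 1.0, 0.001], [1.0, 0.0, -0.001], [-0.001, 0.001, -1.0]]
force: [-0.1, 0.2, 0.2]
opening: 0.999
grasp_force: 0.0
```

>>> apply_moves(plan=[0,0,0,0,0,0,0,0,0,0,0,0,0,0,0,0,0,0,0,0,0,0,0,0], grip=1)

```text
time_s: 18.62
position: [0.491, -0.3245, 0.0196]
tcp_rot: [[-0.0, 1.0, 0.0], [1.0, 0.0, 0.0], [0.0, 0.0, -1.0]]
force: [-0.1, 0.0, 0.2]
opening: 0.514
grasp_force: 30.2
```

>>> apply_moves(plan=[0,0,0.3,0,0,0,0.6,0,0,0,0.8,0,0,0,0.9,0,0,0,0.8,0,0,0.4,0.1,0,0.06,0.9,0,0,0.06,0.9,0,0,0.06,0.9,0,0,0.06,0.9,0,0,0.06,0.9,0,0,0.06,0.9,0,0])

```text
time_s: 20.12
position: [0.5073, -0.0319, 0.1938]
tcp_rot: [[-0.001, 1.0, -0.003], [1.0, 0.001, 0.001], [0.001, -0.003, -1.0]]
force: [0.1, 0.2, 0.3]
opening: 0.517
grasp_force: 30.2
```

>>> apply_moves(plan=[0.06,0.9,0,0,0.06,0.9,0,0,0.06,0.9,0,0,0.06,0.9,0,0,0.06,0.9,0,0,0.06,0.9,0,0,0.06,0.8,0,0,0.06,0.5,0,0,0,0.2,0,0,0,0,0,0,0,0,0,0])

```text
time_s: 21.5
position: [0.5324, 0.3095, 0.1943]
tcp_rot: [[0.0, 1.0, -0.001], [1.0, -0.0, -0.001], [-0.001, -0.001, -1.0]]
force: [-0.1, -0.1, -0.0]
opening: 0.512
grasp_force: 30.2
```

```bash
cat > capfit.py <<'E'
from h import *
from fit import pts,cyl
import sys
T=bot.read_state()["position"]; print(T); out=[]
for n in("top","side"):
    im,d=bot.capture(n); np.save(f"d_{n}.npy",d); np.save(f"i_{n}.npy",im)
    c=pts(n,[T[0],T[1],T[2]-.008],30); h=np.hypot(*(c[:,:2]-T[:2]).T)
    q=c[(h<.028)&(c[:,2]>T[2]-.0145)&(c[:,2]<T[2]-.002)]
    x,e=cyl(q,.0222,T[:2]); print(n,"cap",len(q),x.round(4),e.round(4),"rim z",np.percentile(c[h<.026,2],[1,5]).round(4))
    c=pts(n,[.532,.305,.105],40); h=np.hypot(*(c[:,:2]-[.532,.305]).T)
    for nm,r,z0,z1 in(("cell",.009,.116,.124),("neck",.016,.0985,.112),("barrel",.0225,.06,.092)):
        q=c[(abs(h-r)<.008)&(c[:,2]>z0)&(c[:,2]<z1)&(c[:,0]<.556)]
        if len(q)>5: x,e=cyl(q,r,[.532,.305]); print("  ",nm,len(q),x.round(4),e.round(4))
    u,v=proj(n,[.532,.304,.13]).astype(int); c=im[v-45:v+45,max(u-45,0):u+45,::-1]
    out.append(cv2.resize((255*(c/255.)**.6).astype(np.uint8),(400,400),interpolation=cv2.INTER_CUBIC))
cv2.imwrite("pics/%s.png"%sys.argv[1],np.hstack(out))
E
python3 capfit.py k1
```

```text
[0.53242486 0.30945042 0.19426235]
top cap 58 [0.5343 0.3104] 0.0011 rim z [0.0635 0.0967]
   cell 23 [0.5318 0.3057] 0.0014
   neck 139 [0.5328 0.305 ] 0.0027
   barrel 186 [0.5329 0.3047] 0.0012
side cap 126 [0.5334 0.3096] 0.0013 rim z [0.1124 0.1253]
   cell 39 [0.5311 0.3065] 0.0007
   neck 163 [0.5317 0.3066] 0.0021
   barrel 375 [0.5318 0.3078] 0.0014
```

View pics/k1.png

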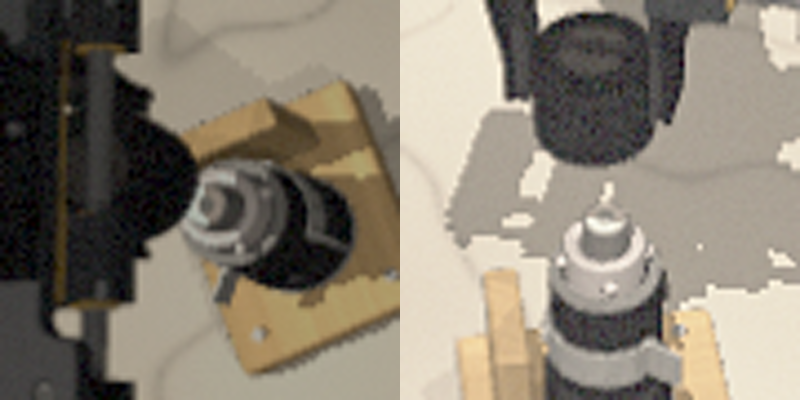

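The side view puts the cap (595,90) above the neck and cell (605,240), both upright. The fits call for about (-1.6, -3.8) mm before lowering.

>>> apply_moves(plan=[-0.032,-0.076,0,0,0,0,-0.3,0,0,0,-0.3,0,0,0,-0.3,0,0,0,-0.2,0,0,0,0,0,0,0,0,0,0,0,0,0])

```text
time_s: 22.6
position: [0.5318, 0.307, 0.1402]
tcp_rot: [[-0.0, 1.0, 0.001], [1.0, 0.0, 0.001], [0.001, 0.001, -1.0]]
force: [-0.7, -0.1, 0.4]
opening: 0.514
grasp_force: 30.2
```

```bash
python3 capfit.py k2; python3 -c "
from rig import bot; s=bot.read_state(); print(s['force'],s['moment'])"
```

```text
[0.53184507 0.30697954 0.14019571]
top cap 53 [0.5339 0.3082] 0.0012 rim z [0.0229 0.0421]
   neck 83 [0.5326 0.3036] 0.0021
   barrel 184 [0.5329 0.3048] 0.0014
side cap 99 [0.5327 0.3076] 0.0012 rim z [0.0718 0.0848]
   neck 130 [0.5318 0.307 ] 0.0013
   barrel 367 [0.5318 0.3079] 0.0014
[0.60181312 0.41400001 0.6411876 ] [-0.09721567  0.0149753   0.04698756]
```

>>> apply_moves(plan=[-0.02,-0.028,0,0,0,0,-0.1,0,0,0,-0.06,0,0,0,-0.04,0,0,0,0,0,0,0,0,0])

```text
time_s: 23.45
position: [0.5304, 0.3054, 0.1295]
tcp_rot: [[-0.0, 1.0, 0.0], [1.0, 0.0, 0.0], [0.0, 0.0, -1.0]]
force: [-0.4, -0.3, -0.7]
opening: 0.507
grasp_force: 30.2
```

>>> apply_moves(plan=[0,0,-0.04,0,0,0,-0.04,0,0,0,0,0,0,0,0,0])

```text
time_s: 23.95
position: [0.5305, 0.3053, 0.1255]
tcp_rot: [[-0.0, 1.0, 0.0], [1.0, 0.0, -0.0], [-0.0, 0.0, -1.0]]
force: [1.2, -0.1, -0.6]
opening: 0.518
grasp_force: 30.2
```

>>> apply_moves(plan=[0,0,-0.03,0,0,0,-0.02,0,0,0,0,0,0,0,0,0])

```text
time_s: 24.45
position: [0.5309, 0.3052, 0.1231]
tcp_rot: [[-0.0, 1.0, 0.001], [1.0, 0.0, -0.0], [-0.0, 0.001, -1.0]]
force: [2.8, -1.2, 0.8]
opening: 0.513
grasp_force: 30.2
```

```bash
python3 capfit.py k3; python3 -c "
from rig import bot; s=bot.read_state(); print(s['force'],s['moment'])"
```

```text
[0.53088861 0.30524799 0.12311606]
top cap 49 [0.5329 0.3063] 0.0011 rim z [0.0192 0.0342]
   neck 53 [0.531  0.2998] 0.0013
   barrel 163 [0.5333 0.3045] 0.0009
side cap 103 [0.5314 0.3062] 0.0015 rim z [0.0665 0.0725]
   neck 75 [0.5304 0.3113] 0.0021
   barrel 371 [0.5317 0.3078] 0.0013
[ 2.8899516  -0.85360814 -0.38299785] [-0.27416432 -0.36306666  0.04163061]
```

>>> apply_moves(plan=[0.008,-0.004,-0.02,0,0,0,-0.02,0,0,0,-0.02,0,0,0,0,0])

```text
time_s: 25.05
position: [0.531, 0.3053, 0.121]
tcp_rot: [[-0.0, 1.0, 0.001], [1.0, 0.0, 0.0], [0.0, 0.001, -1.0]]
force: [0.6, -1.3, 4.8]
opening: 0.514
grasp_force: 30.3
```

>>> apply_moves(plan=[0,0,-0.02,0,0,0,-0.02,0,0,0,0,0])

```text
time_s: 25.42
position: [0.5316, 0.3057, 0.1202]
tcp_rot: [[-0.0, 1.0, 0.003], [1.0, 0.0, 0.001], [0.001, 0.003, -1.0]]
force: [0.2, -1.5, 10.6]
opening: 0.516
grasp_force: 30.3
```

>>> apply_moves(plan=[0,0,-0.02,0,0,0,-0.02,0,0,0,0,0])

```text
time_s: 25.8
position: [0.531, 0.3051, 0.1164]
tcp_rot: [[-0.0, 1.0, 0.001], [1.0, 0.0, 0.0], [0.0, 0.001, -1.0]]
force: [1.7, -1.9, -2.6]
opening: 0.519
grasp_force: 30.2
```

>>> apply_moves(plan=[0,0,-0.02,0,0,0,-0.02,0,0,0,0,0])

```text
time_s: 26.18
position: [0.5306, 0.305, 0.1136]
tcp_rot: [[-0.0, 1.0, -0.001], [1.0, 0.0, -0.0], [-0.0, -0.001, -1.0]]
force: [2.5, -1.0, -2.8]
opening: 0.513
grasp_force: 30.2
```

It has clicked: the force peaked, then dropped. Pressing on against the seal.

>>> apply_moves(plan=[0,0,-0.02,0,0,0,-0.02,0,0,0,-0.02,0,0,0,0,0])

```text
time_s: 26.68
position: [0.5307, 0.3051, 0.1118]
tcp_rot: [[-0.0, 1.0, 0.0], [1.0, 0.0, 0.0], [0.0, 0.0, -1.0]]
force: [0.3, -2.3, 4.6]
opening: 0.515
grasp_force: 30.3
```

>>> apply_moves(plan=[0,0,-0.02,0,0,0,-0.02,0,0,0,0,0,0,0,0,0])

```text
time_s: 27.18
position: [0.5307, 0.3051, 0.1106]
tcp_rot: [[-0.0, 1.0, 0.001], [1.0, 0.0, 0.0], [0.0, 0.001, -1.0]]
force: [-0.3, -3.4, 10.3]
opening: 0.511
grasp_force: 30.3
```

>>> apply_moves(plan=[0,-0.004,-0.02,0,0,0,-0.02,0,0,0,0,0,0,0,0,0])

```text
time_s: 27.68
position: [0.5308, 0.3052, 0.1104]
tcp_rot: [[-0.0, 1.0, 0.001], [1.0, 0.0, 0.001], [0.001, 0.001, -1.0]]
force: [-3.4, -3.9, 18.1]
opening: 0.516
grasp_force: 30.3
```

>>> apply_moves(plan=[0,0,-0.02,0,0,0,0,0,0,0,0,0])

```text
time_s: 28.05
position: [0.5308, 0.3052, 0.1104]
tcp_rot: [[-0.0, 1.0, 0.001], [1.0, 0.0, 0.001], [0.001, 0.001, -1.0]]
force: [-3.8, -4.6, 23.6]
opening: 0.514
grasp_force: 30.3
```

```bash
python3 look.py z .12
python3 - <<'E'
from h import *
from fit import pts
s=bot.read_state(); print(s["time_s"],s["position"],s["force"],s["grasp_force"])
c=pts("side",[.531,.306,.12]); h=np.hypot(*(c[:,:2]-[.5315,.307]).T); q=c[(h<.015)&(c[:,2]>.1)]
print(len(q),np.percentile(q[:,2],[10,50,90]).round(4))
E
python3 - <<'E'
import numpy as np,cv2
from h import proj
u,v=proj("side",[.531,.306,.11]).astype(int); i=np.load("i_side.npy")[v-45:v+45,u-50:u+50,::-1]
cv2.imwrite("pics/end.png",cv2.resize(i,(600,540),interpolation=cv2.INTER_CUBIC))
E
```

```text
28.05 [0.5307639  0.30515322 0.11039482] 0.514125796088197 30.34791836194927
top 70 200
side 217 261
28.15 [0.53079086 0.30514632 0.11040731] [-4.54361405 -3.63369802 23.88192902] 30.347915313905105
181 [0.1282 0.1321 0.1336]
```

View pics/end.png

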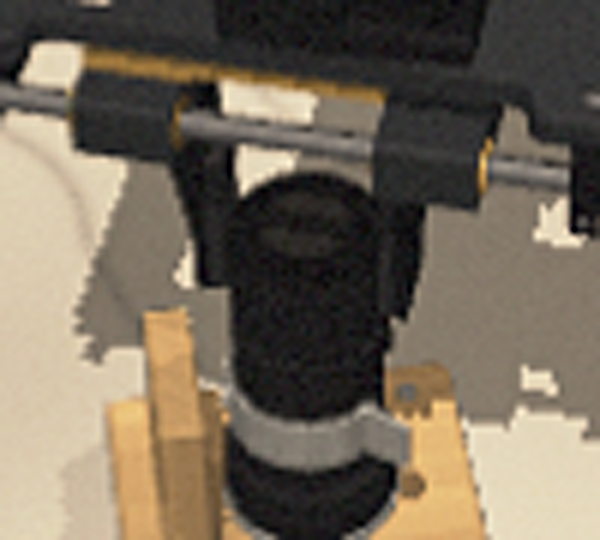

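The cap sits flush and square on the barrel with no gap visible (centre near 305,300), its top is at about 132 mm, and the arm is still pressing with 24 N.

```bash
python3 -c "
from rig import bot; print(bot.hand_in())"
```

```text
the job is handed in; nothing more can be done
None
```

The job is handed in: the long cell is fully down in the light, and the end cap clicked on and went fully home (top at about 132 mm), with the fingers still gripping it and pressing down at about 24 N, at 28 s of the 67 s allowed.

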